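# Set the rim gauge beside the banding wheel

### The job

Set the potter's rim gauge: slide the slotted aluminium bracket along its bolt slots until its white pointer line is level with the red marker on the scale, without forcing it sideways against the bolts. Then turn the black clamp knob clockwise until the bracket is firmly clamped there, by feel and without overtightening, let go, and leave the bowl and the other things on the table as they are.

Things in the scene. Friction and masses are not known exactly. Their poses are not given: they have to be found in the camera images.
- gauge_base: Wooden board fixed to the table, 150 (x) x 300 (y) x 30 mm high; origin at the centre of its underside. The bracket slides along the board's y axis on its top. An aluminium scale lies on the +x half of its top.
- bracket: Loose aluminium plate 60 (x) x 270 (y) x 6 mm, about 350 g, flat on the board, axes as the board's; origin: centre of its underside. Two slots along y, 12 x 71 mm, centred at y = -80 and +80 mm, ride on 10 mm bolts: travel 30 mm either way from the board's centre, side play 1 mm, resistance 1 to 4 N. At y = +125 mm a post 126 mm high carries a thin rod pointing to +y.
- grip (a point): Middle of the orange grip block standing at the bracket's centre: 16 (x) x 22 (y) mm, from the plate to 56 mm above the bracket's underside; the point is 40 mm above the underside, 16 mm below the block's top; axes as the bracket's. The free sides for fingers are +x and -x.
- pointer (a point): Tip of the white pointer line on the bracket's +x edge, at the height of the plate's top, x = +40 mm and y = 0 of the bracket; axes as the bracket's.
- mark: Red marker, 3 mm thick in y and 18 mm long in x with a wider tail, 7 mm high, fixed on the scale; origin under its -x end, on its centre line; axes as the board's. The pointer tip passes 6 mm from its -x end. The bracket must move toward the board's +y by 10 to 50 mm.
- knob_grip (a point): On the vertical axis of the round black fluted clamp knob (40 mm wide, 52 to 80 mm above the table), 67 mm above the table; axes as the board's, not turning with it. Most finger room at the board's +x and -x sides; grip with 60 N or more. It keeps its height; clockwise from above tightens. It starts at an unknown angle and turns freely (0.03 N m) for 0.3 to 1.25 rad before its foot bites.
- clamp: The clamp on the board, carrying the knob and its foot; origin on the board's top, on the knob's axis (x = 0, y = -80 mm of the board); fixed. The foot sinks 3 mm per rad, stays where left, and meets the bracket with 200 N per rad of further turn. Firm: it presses with 15 to 70 N; the knob then holds back with about 0.25 to 0.45 N m at rest or in slow small steps (more while turning fast).
- guide: Bolt of 10 mm with an 18 mm head, 16 mm tall, in the other slot (x = 0, y = +80 mm of the board); fixed.
- bowl: Terracotta bowl, 130 mm wide, 55 mm high, standing on the wheel; origin at the centre of its underside. Leave alone.
- wheel: Grey banding wheel fixed to the table, 200 mm wide, 58 mm high, 310 mm from the board's centre along the board's +y; origin at the centre of its underside.
- glaze: Blue jar 60 mm wide, 100 mm high, origin under its centre. Leave alone.
- weight: Brass disc weight 56 mm wide, 30 mm high, origin under its centre. Leave alone.
- brush: Brush lying on the table, origin at its underside. Leave alone.

How it is judged:
By the outcome, as a careful person would: the job done as asked, in the order asked, and still so for the second after the job is handed in, with the robot touching nothing.
It also fails if it takes over 64 s, if anything falls off the work surface, if the arm or the gripper's body presses on something with over 40 N, if the wrist force passes 120 N, or if a joint passes its speed limit or range.

### The arm

A 6-joint arm with a two-finger parallel gripper is mounted at the origin on the work surface. World frame = base frame: x ahead of the robot, y to its left, z up, the work surface at z = 0. Lengths are in m, angles in rad, forces in N, time in s.
With the tool pointing down it reaches from about 0.225 to 0.875 m from the base axis. Payload 3.4 kg.
Tool frame: the origin (TCP) lies at the very end of the fingers, on their centre line; the grasp point (between the pads) lies 19 mm behind it; z points along the fingers, y is the direction in which the jaws open and shut (so a half turn about z gives the same grasp; the last joint's range is limited). The gripper opens to 85 mm and grips with 20 to 120 N. Pads are 22 mm wide; open, the fingers measure 114 mm over their backs; the gripper's body (76 mm by 85 mm) begins 54 mm behind the grasp point. The pads swing forward as they close: fully open they stand 13 mm farther back than shut.
Start: joints at [-1.288, 0.276, 1.505, -0, 1.361, -0.121], TCP at [0.226, -0.529, 0.231] pointing down, gripper open.
Joint ranges: [-2.89, 2.89], [-0.75, 2.08], [0.22, 2.7], [-1.18, 4.32], [0.11, 2.71], [-2.7, 2.7]. Speed limits (rad/s): [2.57, 2.57, 3.14, 3.14, 3.14, 3.14].

### API

Orientations are given as a unit quaternion [w, x, y, z].
In Python, from rig import telemetry, cams, sign_off, spotter gives the robot as it stands.
- The arm moves only by the tool servo_tool, never from a script. Its argument "steps" is a list of rows, each a list of 6 numbers: the shift along the tool's x, y, z in mm, then the turn, a rotation vector about the tool's x, y, z in degrees. In form: [[x, y, z, ax, ay, az], ...]. A call has 1 to 8 rows; each row is the pose to reach, as a shift and turn from the pose commanded when the call began, along the tool's axes at that moment; what a row does not reach only later rows make up. A row lasts 1/10 s, in which the tool goes at most 50 mm and 8.59 degrees, less where a joint would pass 70% of its speed; a pose out of reach is approached as far as the arm can. A call with a gripper value outside its range is refused whole. "hand" is the closure in counts, from 0 (fully open) to 255 (shut), set as the call begins (left out, the last holds). The fingers move at their own pace and stop on an object; "grip_force" is the grip in N (left out, the last holds). Time passes only in rows, so rows that repeat a pose let the fingers close. It gives the time, the measured TCP pose, the force and the opening at its end, in the units of the state.
- telemetry.get_state(): the state, without advancing time (a new reading comes with each control period).
- cams.get_image(name): name is "side" or "top"; returns (picture, depth): 420x560x3 uint8, red, green, blue; 420x560 float32, m along the optical axis (not along the pixel's ray), 0 where there is no reading.
- cams.camera_model(name): a dict with "camera_matrix" (3x3 intrinsics, pixels), "origin" and "rotation" of the camera in the world. Camera axes: x right, y up, looking along -z (the intrinsics and any distortion apply to the point x, -y, -z); pixel columns grow to the right and rows downward; lengths in m; the calibration is good to about 2 mm. A picture is of the moment at which its call begins. camera_model takes no time and is no camera call.
- sign_off(): hands the job in, once; it reports no verdict.
Trained networks look in the newest picture that a camera, given by its name, has taken for a name from the list of things; names that differ only in an ending like _2 or _b are one class to them, and where a whole thing is asked for, a point or a joint stands for the part that bears it (a point fixed in the world has none). Each returns a list of dicts, best first, with "conf" (0 to 1); they miss things now and then, are a little off and sometimes report something else, mostly with a low value. They report only what shows in the picture. A call takes as long as a camera call.
- spotter.outline_of(query, camera): "region" (420x560 bool, what is visible of it) and "rect" ([left, top, width, height] in pixels, round what is visible of it).
The state is a dict: "clock": time; "qpos": joint angles; "qd": joint speeds; "effort": joint torques, N m; "position": TCP position; "ee_rot": TCP orientation; "contact_force": force on the tool from outside, world axes, zero at the start; "moment": the same for the moment, N m; "width": finger opening in m.
Only numpy, scipy, OpenCV 4.12 (cv2) and the standard library are available. Lean on these libraries where they do the work, as an engineer would, in place of code of your own. Each camera call takes 0.05 s, during which the arm holds its last target.

## Working session

There is one attempt and no reset: what is moved stays moved. The work goes in short steps, Python scripts to look and compute and a tool call to move; the robot and the scene stay as the last step left them, time stands still between calls to the robot, and variables do not carry over. Pictures are saved under pics/ and viewed, and the job is handed in when it is done.

Besides the shell and the picture viewer there is one more tool, called after "Call:" as name(argument=value, ...) on one line, values as JSON. servo_tool: Moves the arm, as the interface text tells. Its arguments: {"type":"object","properties":{"steps":{"type":"array","items":{"type":"array","items":{"type":"number"}}},"hand":{"type":"number"},"grip_force":{"type":"number"}},"required":["steps"]}

```bash
mkdir -p pics; ls; cat > h.py <<'E'
import numpy as np, cv2
from rig import telemetry, cams, sign_off, spotter
def grab(n,tag):
    im,d=cams.get_image(n); cv2.imwrite(f'pics/{tag}.png',im[...,::-1]); np.savez(f'pics/{tag}.npz',im=im,d=d); return im,d
def cloud(n,d):
    m=cams.camera_model(n);K=np.array(m['camera_matrix']);v,u=np.mgrid[:d.shape[0],:d.shape[1]]
    p=np.stack([(u-K[0,2])/K[0,0]*d,-(v-K[1,2])/K[1,1]*d,-d],-1)
    return p@np.array(m['rotation']).T+np.array(m['origin'])
E
python3 - <<'E'
from h import *
s=telemetry.get_state();print(s)
for n in('top','side'):
    print(cams.camera_model(n)); grab(n,n+'0')
E
```

```text
pics
{'clock': 0.0, 'qpos': array([-1.28800564e+00,  2.76602548e-01,  1.50613077e+00, -2.36176192e-05,
        1.36072370e+00, -1.21032411e-01]), 'qd': array([ 0.00032226,  0.00089622, -0.00146716, -0.00012378, -0.00065776,
       -0.00019584]), 'effort': array([ 2.66341303e-04, -4.16776514e+01, -2.45807737e+01,  6.59116768e-05,
        1.09564973e-02, -1.37407167e-05]), 'position': array([ 0.22575798, -0.52824403,  0.23043636]), 'ee_rot': array([-9.28204908e-04,  9.79684100e-01,  2.00544746e-01, -8.68213057e-05]), 'contact_force': array([-0.15744373,  0.21519042,  0.33421785]), 'moment': array([-0.02433997,  0.00359521, -0.01397941]), 'width': 0.08528364064287891}
{'camera_matrix': array([[472.28852408,   0.        , 280.6846251 ],
       [  0.        , 472.28852408, 211.84867262],
       [  0.        ,   0.        ,   1.        ]]), 'origin': array([ 0.36161169, -0.01978773,  1.21144813]), 'rotation': array([ 0.70942666,  0.06417262, -0.07544156, -0.69778526])}
{'camera_matrix': array([[472.25946113,   0.        , 276.38275744],
       [  0.        , 472.25946113, 210.45425745],
       [  0.        ,   0.        ,   1.        ]]), 'origin': array([0.28945565, 1.24928085, 0.8289945 ]), 'rotation': array([-0.10247189, -0.06725558,  0.49583745,  0.85972171])}
```

```bash
python3 - <<'E'
s=open('h.py').read().replace("np.array(m['rotation']).T","RR(m).T")
s=s.replace("def grab","from scipy.spatial.transform import Rotation as R\ndef RR(m):\n    q=m['rotation'];return R.from_quat([q[1],q[2],q[3],q[0]]).as_matrix()\ndef proj(n,p):\n    m=cams.camera_model(n);K=np.array(m['camera_matrix']);c=(np.atleast_2d(p)-m['origin'])@RR(m);c=c*[1,-1,-1];q=c@K.T;return q[:,:2]/q[:,2:]\ndef ray(n,uv,z):\n    m=cams.camera_model(n);K=np.array(m['camera_matrix']);uv=np.atleast_2d(uv);c=np.stack([(uv[:,0]-K[0,2])/K[0,0],-(uv[:,1]-K[1,2])/K[1,1],-np.ones(len(uv))],-1)@RR(m).T;o=np.array(m['origin']);return o+c*((z-o[2])/c[:,2])[:,None]\ndef grab",1)
open('h.py','w').write(s)
E
cat h.py
```

```text
import numpy as np, cv2
from rig import telemetry, cams, sign_off, spotter
from scipy.spatial.transform import Rotation as R
def RR(m):
    q=m['rotation'];return R.from_quat([q[1],q[2],q[3],q[0]]).as_matrix()
def proj(n,p):
    m=cams.camera_model(n);K=np.array(m['camera_matrix']);c=(np.atleast_2d(p)-m['origin'])@RR(m);c=c*[1,-1,-1];q=c@K.T;return q[:,:2]/q[:,2:]
def ray(n,uv,z):
    m=cams.camera_model(n);K=np.array(m['camera_matrix']);uv=np.atleast_2d(uv);c=np.stack([(uv[:,0]-K[0,2])/K[0,0],-(uv[:,1]-K[1,2])/K[1,1],-np.ones(len(uv))],-1)@RR(m).T;o=np.array(m['origin']);return o+c*((z-o[2])/c[:,2])[:,None]
def grab(n,tag):
    im,d=cams.get_image(n); cv2.imwrite(f'pics/{tag}.png',im[...,::-1]); np.savez(f'pics/{tag}.npz',im=im,d=d); return im,d
def cloud(n,d):
    m=cams.camera_model(n);K=np.array(m['camera_matrix']);v,u=np.mgrid[:d.shape[0],:d.shape[1]]
    p=np.stack([(u-K[0,2])/K[0,0]*d,-(v-K[1,2])/K[1,1]*d,-d],-1)
    return p@RR(m).T+np.array(m['origin'])
```

View pics/top0.png

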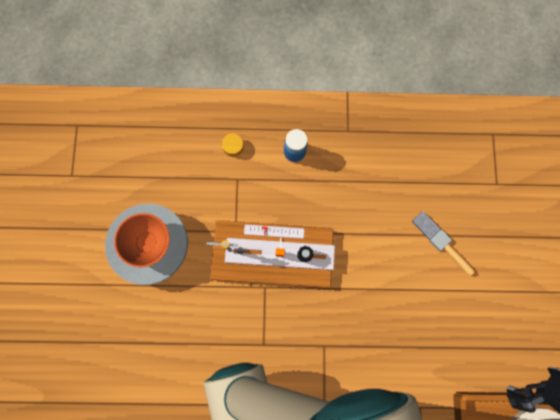

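View pics/side0.png

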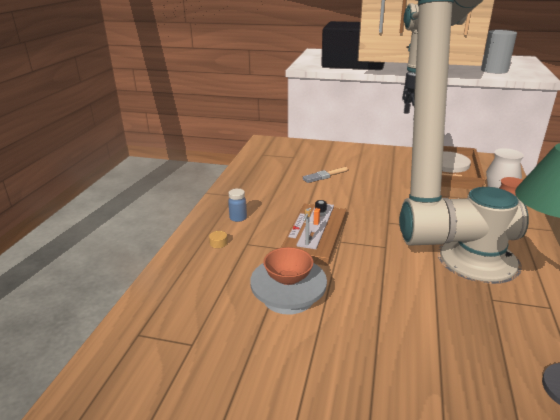

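```bash
python3 - <<'E'
from h import *
d=np.load('pics/top0.npz')
c=d['im'][215:295,205:345];cv2.imwrite('pics/topz.png',cv2.resize(c[...,::-1],None,fx=5.7,fy=5.7,interpolation=cv2.INTER_CUBIC))
d2=np.load('pics/side0.npz')
c=d2['im'][190:265,275:360];cv2.imwrite('pics/sidez.png',cv2.resize(c[...,::-1],None,fx=8,fy=8,interpolation=cv2.INTER_CUBIC)[:600])
P=cloud('top',d['d']);
im,dd=cams.get_image('top')
import pickle
out={}
for q in ['gauge_base','bracket','grip','pointer','mark','knob_grip','clamp','guide','wheel']:
    r=spotter.outline_of(q,'top')
    for o in r[:2]:
        m=o['region'];print(q,round(o['conf'],2),o['rect'],np.median(P[m],0).round(4), P[m].mean(0).round(4))
    out[q]=r
pickle.dump(out,open('pics/top0.pkl','wb'))
E
```

```text
gauge_base 0.68 [209.1, 218.3, 123.4, 68.4] [ 0.4858 -0.0131  0.0304] [ 0.4903 -0.0133  0.0361]
gauge_base 0.19 [298.5, 244.2, 18.1, 17.8] [ 0.4883 -0.0959  0.0799] [ 0.488  -0.0953  0.0787]
bracket 0.77 [208.8, 235.2, 128.3, 35.4] [ 0.4913 -0.024   0.0365] [ 0.4916 -0.0269  0.0469]
grip 0.84 [209.8, 242.0, 125.7, 23.7] [ 0.4904 -0.0264  0.0364] [ 0.4913 -0.03    0.0454]
pointer 0.74 [209.0, 241.0, 124.9, 27.5] [ 0.4915 -0.0268  0.0365] [ 0.4916 -0.0283  0.047 ]
knob_grip 0.26 [114.7, 211.6, 55.4, 56.3] [0.5149 0.2979 0.0858] [0.5132 0.2939 0.0952]
clamp 0.46 [297.6, 246.8, 18.7, 16.7] [ 0.4884 -0.096   0.0802] [ 0.4884 -0.0961  0.0797]
clamp 0.2 [213.0, 238.9, 123.2, 26.8] [ 0.4898 -0.0286  0.0365] [ 0.4909 -0.0308  0.0451]
guide 0.38 [238.1, 245.3, 1.9, 7.5] [0.4975 0.0628 0.0459] [0.4974 0.0635 0.046 ]
wheel 0.78 [101.2, 205.2, 86.0, 80.6] [0.4837 0.269  0.0581] [0.4967 0.2802 0.0632]
```

View pics/topz.png

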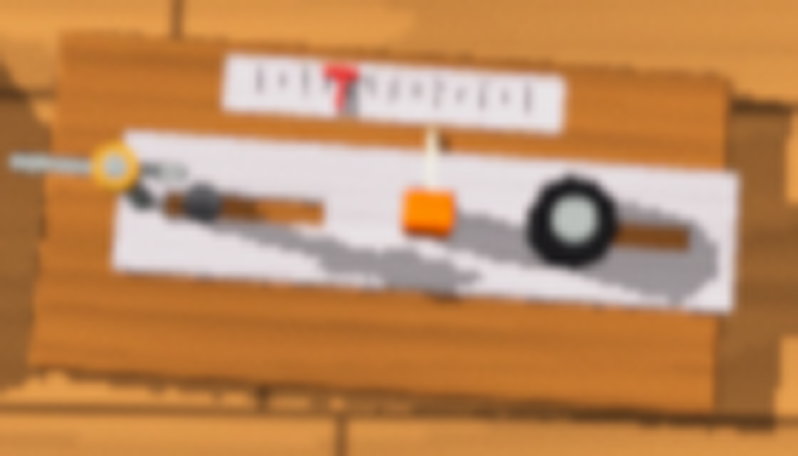

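View pics/sidez.png

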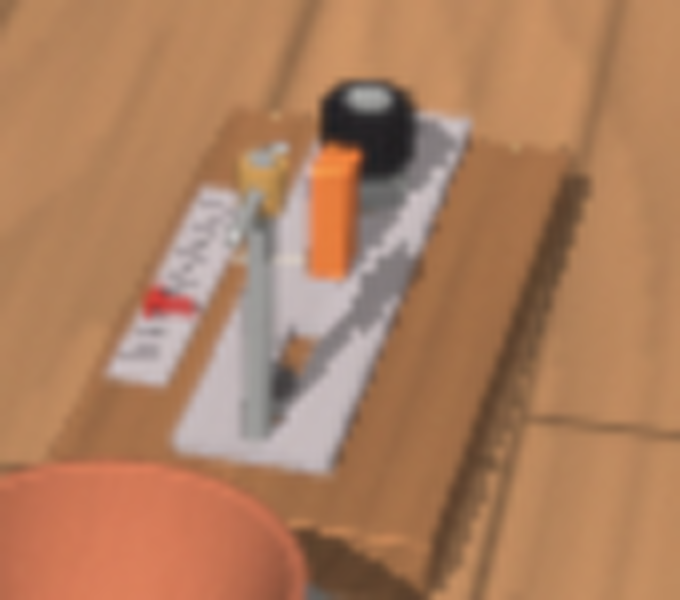

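```bash
cat > meas.py <<'E'
from h import *
import sys
def meas(im,d,verbose=True):
    P=cloud('top',d)
    hsv=cv2.cvtColor(im,cv2.COLOR_RGB2HSV).astype(int);H,S,V=hsv[...,0],hsv[...,1],hsv[...,2]
    roi=np.zeros(H.shape,bool);roi[215:295,205:345]=1
    out={}
    red=roi&((H<4)|(H>172))&(S>140)&(V>120)
    org=roi&(H>=6)&(H<13)&(S>200)&(V>200)&(P[...,2]>.07)
    blk=roi&(P[...,2]>.072)&(V<90)
    wh=roi&(S<50)&(V>120)&(abs(P[...,2]-.036)<.004)
    for n,m,z in(('red',red,.038),('org',org,.086),('knob',blk,.080)):
        v,u=np.nonzero(m)
        if len(u)==0: print(n,'none');continue
        r=cv2.minAreaRect(np.stack([u,v],-1).astype(np.float32))
        print(n,len(u),u.mean().round(2),v.mean().round(2),'rect',np.round(r[0],2),np.round(r[1],2),round(r[2],1),'xyz',ray('top',[r[0]],z)[0].round(4),'depthz',np.median(P[m][:,2]).round(4))
        out[n]=ray('top',[r[0]],z)[0]
    return P,out,red,org,blk,wh
if __name__=='__main__':
    d=np.load('pics/top0.npz');P,o,red,org,blk,wh=meas(d['im'],d['d'])
    # board outline from depth ~.030
    z=P[...,2]; m=np.zeros(z.shape,bool);m[215:295,205:345]=1
    b=m&(z>.02)
    v,u=np.nonzero(b); cnt=np.stack([u,v],-1).astype(np.float32)
    Q=P[b]; r=cv2.minAreaRect((Q[(Q[:,2]<.04),:2]*1000).astype(np.float32));print('board',r)
    w=m&(abs(z-.0365)<.003); Q=P[w]; print('plate',cv2.minAreaRect((Q[:,:2]*1000).astype(np.float32)))
    print('z hist',np.histogram(z[b],bins=np.arange(.02,.17,.01)))
    im=d['im']; 
    np.set_printoptions(linewidth=250)
    print(im[232:244,272:292].astype(int).sum(-1))
    print(red[224:242,256:274].astype(int))
E
python3 meas.py
```

```text
red 8 264.75 227.62 rect [264.75 227.25] [2.83 2.12] 45.0 xyz [0.5567 0.0027 0.038 ] depthz 0.0344
org 1 276.0 254.0 rect [276. 254.] [0. 0.] 0.0 xyz [ 0.4845 -0.0265  0.086 ] depthz 0.0819
knob 119 304.39 253.98 rect [271. 254.] [14. 84.] 90.0 xyz [ 0.4849 -0.0145  0.08  ] depthz 0.0797
board ((493.7113952636719, -17.930068969726562), (303.9095153808594, 150.493896484375), 86.96025085449219)
plate ((492.7212219238281, -18.8564453125), (301.6761169433594, 146.89744567871094), 87.05398559570312)
z hist (array([2150, 4461,  134,    8,   21,  100,  172,    3,    2,    0,    0,
          2,   55,   60,    0]), array([0.02, 0.03, 0.04, 0.05, 0.06, 0.07, 0.08, 0.09, 0.1 , 0.11, 0.12,
       0.13, 0.14, 0.15, 0.16, 0.17]))
[[668 628 636 673 677 659 652 673 661 605 644 676 668 616 650 680 657 583 636 680]
 [680 666 676 685 686 683 681 685 671 622 656 682 679 665 676 683 663 596 645 681]
 [679 678 681 686 686 686 689 686 681 664 676 684 685 682 685 686 679 651 671 685]
 [628 631 636 655 662 662 666 666 665 663 665 670 672 678 680 680 678 672 681 685]
 [503 502 511 530 543 545 549 562 576 574 
[... 625 characters left out ...]
0 0 0 0 0 0 0 0 0 0 0 0 0 0 0 0 0 0]
 [0 0 0 0 0 0 0 0 0 0 0 0 0 0 0 0 0 0]
 [0 0 0 0 0 0 0 0 0 0 0 0 0 0 0 0 0 0]
 [0 0 0 0 0 0 0 1 1 1 1 0 0 0 0 0 0 0]
 [0 0 0 0 0 0 0 0 1 1 1 0 0 0 0 0 0 0]
 [0 0 0 0 0 0 0 0 0 1 0 0 0 0 0 0 0 0]
 [0 0 0 0 0 0 0 0 0 0 0 0 0 0 0 0 0 0]
 [0 0 0 0 0 0 0 0 0 0 0 0 0 0 0 0 0 0]
 [0 0 0 0 0 0 0 0 0 0 0 0 0 0 0 0 0 0]
 [0 0 0 0 0 0 0 0 0 0 0 0 0 0 0 0 0 0]
 [0 0 0 0 0 0 0 0 0 0 0 0 0 0 0 0 0 0]
 [0 0 0 0 0 0 0 0 0 0 0 0 0 0 0 0 0 0]
 [0 0 0 0 0 0 0 0 0 0 0 0 0 0 0 0 0 0]
 [0 0 0 0 0 0 0 0 0 0 0 0 0 0 0 0 0 0]
 [0 0 0 0 0 0 0 0 0 0 0 0 0 0 0 0 0 0]
 [0 0 0 0 0 0 0 0 0 0 0 0 0 0 0 0 0 0]
 [0 0 0 0 0 0 0 0 0 0 0 0 0 0 0 0 0 0]
 [0 0 0 0 0 0 0 0 0 0 0 0 0 0 0 0 0 0]]
```

```bash
cat > pm.py <<'E'
from h import *
yaw=np.radians(-3.04); C=np.array([.4937,-.0179]); Rm=np.array([[np.cos(yaw),-np.sin(yaw)],[np.sin(yaw),np.cos(yaw)]])
def tob(p): return (p[...,:2]-C)@Rm   # world->board
def run(im,pc,mc=265,zm=.037,pr=(237,241)):
    f=im.astype(float)
    red=np.clip(f[...,0]-(f[...,1]+f[...,2])/2-15,0,None)
    for v in range(225,238):
        w=red[v,mc-7:mc+8]; w=w*(w>25)
        if (w>40).sum()<1: continue
        wc=np.arange(mc-7,mc+8)
        # restrict to bright: on scale
        u=(w*wc).sum()/w.sum(); b=tob(ray('top',[[u,v]],zm))[0]*1000
        print('mark row',v,round(u,2),w.max().round(),(w>40).sum(),b.round(2))
    for v in range(pr[0],pr[1]+1):
        r=f[v,pc-6:pc+7].sum(-1); wc=np.arange(pc-6,pc+7)
        bg=np.interp(wc,[pc-3,pc+3],[np.median(r[:4]),np.median(r[-3:])])
        w=np.clip(r-bg-10,0,None)*(abs(wc-pc)<=2)
        u=(w*wc).sum()/w.sum(); b=tob(ray('top',[[u,v]],.036))[0]*1000
        print('ptr row',v,round(u,2),b.round(2))
if __name__=='__main__':
    d=np.load('pics/top0.npz'); im=d['im'];run(im,280)
    hsv=cv2.cvtColor(im,cv2.COLOR_RGB2HSV)
    # plate edges: white rows for columns, near rows
    g=im.astype(float)[...,2] # blue: wood low, white high
    import itertools
    for name,cols,v0,v1,sgn in(('top edge',[*range(238,276,4),*range(284,296,4),*range(318,332,4)],230,252,1),('bot edge',[*range(228,262,4)],255,275,-1)):
        pts=[]
        for u in cols:
            lo=236 if name=='top edge' else 258
            c=g[:,u]; th=130
            # scan from plate center outward
            v=int(245 if sgn>0 else 258)
            v=int(np.interp(u,[225,335],[241,250]) if sgn>0 else np.interp(u,[225,335],[258,266]))
            if c[v]<th: continue
            while c[v]>=th and 0<v<419: v-=sgn
            fv=v+sgn*(th-c[v])/(c[v+sgn]-c[v]); pts.append((u,fv))
        w=ray('top',pts,.036)[:,:2]; vx,vy,x0,y0=cv2.fitLine((w*1000).astype(np.float32),cv2.DIST_HUBER,0,.01,.01).ravel()
        print(name,len(pts),'yaw',np.degrees(np.arctan2(-vx*np.sign(vy),abs(vy))).round(2), 'board',(tob(w)*1000).round(1)[::3].tolist())
    # knob / grip tops
    P=cloud('top',d['d'])
    for n,(u0,u1,v0,v1),zt in(('knob',(294,318,240,266),.080),('grip',(272,288,243,262),.086)):
        m=np.zeros(P.shape[:2],bool);m[v0:v1,u0:u1]=1; m&=abs(P[...,2]-zt)<.006
        v,u=np.nonzero(m); w=ray('top',np.stack([u,v],-1).astype(float),zt)[:,:2]; ctr=(w.min(0)+w.max(0))/2
        print(n,m.sum(),'mean',w.mean(0).round(4),'mid',ctr.round(4),'size',np.ptp(w,axis=0).round(4),'board',(tob(w.mean(0))*1000).round(1), 'u,v', u.mean().round(2),v.mean().round(2))
E
python3 pm.py
```

```text
mark row 225 265.61 83.0 13 [67.84 22.2 ]
mark row 226 264.9 103.0 7 [65.16 23.79]
mark row 227 264.19 140.0 7 [62.49 25.39]
mark row 228 264.46 144.0 6 [60.   24.52]
mark row 229 264.81 104.0 3 [57.52 23.45]
mark row 230 264.48 84.0 2 [54.92 24.09]
mark row 231 264.2 88.0 2 [52.33 24.59]
mark row 232 264.11 90.0 2 [49.78 24.62]
mark row 233 264.08 73.0 1 [47.24 24.52]
mark row 234 264.0 43.0 1 [44.69 24.53]
mark row 235 262.37 46.0 4 [41.88 28.42]
mark row 236 264.21 85.0 15 [39.68 23.62]
mark row 237 264.77 100.0 15 [37.25 22.04]
ptr row 237 280.1 [ 40.1  -16.33]
ptr row 238 280.11 [ 37.57 -16.53]
ptr row 239 280.07 [ 35.04 -16.6 ]
ptr row 240 280.1 [ 32.52 -16.85]
ptr row 241 280.19 [ 30.02 -17.25]
top edge 17 yaw -3.03 board [[30.1, 88.8], [30.1, 58.6], [30.3, 28.5], [30.4, -1.7], [30.3, -46.9], [29.9, -132.5]]
bot edge 9 yaw -2.94 board [[-32.0, 108.3], [-31.9, 78.5], [-31.8, 48.7]]
knob 199 mean [ 0.4889 -0.0964] mid [ 0.4887 -0.0961] size [0.0385 0.0385] board [ -0.7 -78.6] u,v 305.1 252.94
grip 65 mean [ 0.4918 -0.0352] mid [ 0.4918 -0.0347] size [0.0147 0.0216] board [ -1.  -17.4] u,v 279.71 251.0
```

```bash
cat > go.py <<'E'
from h import *
import sys
def pose(): 
    s=telemetry.get_state();q=s['ee_rot'];return s,np.array(s['position']),R.from_quat([q[1],q[2],q[3],q[0]])
def delta(p,yawx):  # target TCP pos, tool x axis angle deg, tool down
    s,p0,R0=pose()
    c,si=np.cos(np.radians(yawx)),np.sin(np.radians(yawx))
    Rt=R.from_matrix(np.array([[c,si,0],[si,-c,0],[0,0,-1]]))
    return (R0.inv().apply(np.array(p)-p0)*1000).round(2), np.degrees((R0.inv()*Rt).as_rotvec()).round(2)
def show():
    s,p,r=pose();m=r.as_matrix();F=np.array(s['contact_force']);M=np.array(s['moment'])
    print('t',round(s['clock'],2),'p',p.round(4),'xang',np.degrees(np.arctan2(m[1,0],m[0,0])).round(2),'zax',m[:,2].round(4),'F',F.round(2),'M',M.round(3),'w',round(s['width'],4),'q6',round(s['qpos'][5],3))
if __name__=='__main__':
    show()
    a=[float(x) for x in sys.argv[1:]]
    if a: print(delta(a[:3],a[3]))
E
python3 go.py .4918 -.0348 .16 86.96
```

```text
t 0.6 p [ 0.2259 -0.5288  0.2314] xang 23.13 zax [ 1.e-04 -1.e-04 -1.e+00] F [ 0.07 -0.82  0.8 ] M [-0.013 -0.     0.002] w 0.0856 q6 -0.121
(array([ 438.56, -349.84,   71.32]), array([ 1.000e-02,  0.000e+00, -6.383e+01]))
```

Call:
servo_tool(steps=[[35,-28,0,0,0,-8],[70,-56,0,0,0,-16],[105,-84,0,0,0,-24],[140,-112,0,0,0,-32],[175,-140,0,0,0,-40],[210,-168,0,0,0,-48],[245,-196,0,0,0,-56],[280,-224,0,0,0,-63.8]], hand=120, grip_force=20)

```text
clock: 1.4
position: [0.396, -0.2112, 0.2316]
ee_rot: [0.001, 0.724, 0.69, 0.0]
contact_force: [2.0, -0.6, -0.1]
width: 0.0452
```

```bash
python3 go.py .4918 -.0348 .16 86.96
```

```text
t 1.4 p [ 0.396  -0.2112  0.2316] xang 87.24 zax [ 9.e-04 -6.e-04 -1.e+00] F [ 2.01 -0.6  -0.13] M [ 0.034 -0.028  0.041] w 0.0452 q6 -0.597
(array([180.8 ,  87.13,  71.61]), array([0.05, 0.03, 0.28]))
```

Call:
servo_tool(steps=[[44,21,0,0,0,0],[88,42,0,0,0,0],[130,63,15,0,0,0],[165,79,40,0,0,0],[183,87,65,0,0,0],[183,87,71,0,0,0],[183,87,71,0,0,0],[183,87,71,0,0,0]])

```text
clock: 2.2
position: [0.4923, -0.0357, 0.1611]
ee_rot: [0.001, 0.726, 0.688, 0.0]
contact_force: [-0.6, -0.3, 0.0]
width: 0.0454
```

```bash
python3 - <<'E'
from h import *
for n in('top','side'): grab(n,n+'1')
a=cv2.imread('pics/top1.png')[205:305,195:345];b=cv2.imread('pics/side1.png')[130:270,270:380]
cv2.imwrite('pics/top1z.png',cv2.resize(a,None,fx=5,fy=5,interpolation=3));cv2.imwrite('pics/side1z.png',cv2.resize(b,None,fx=4,fy=4,interpolation=3))
E
python3 go.py .4918 -.0348 .051 86.96
```

```text
t 2.3 p [ 0.4926 -0.036   0.1616] xang 86.84 zax [ 2.4e-03 -9.0e-04 -1.0e+00] F [ 0.39 -0.12  0.15] M [-0.023 -0.019 -0.009] w 0.0453 q6 -0.158
(array([  1.22,  -1.15, 110.59]), array([ 0.14,  0.05, -0.12]))
```

View pics/top1z.png

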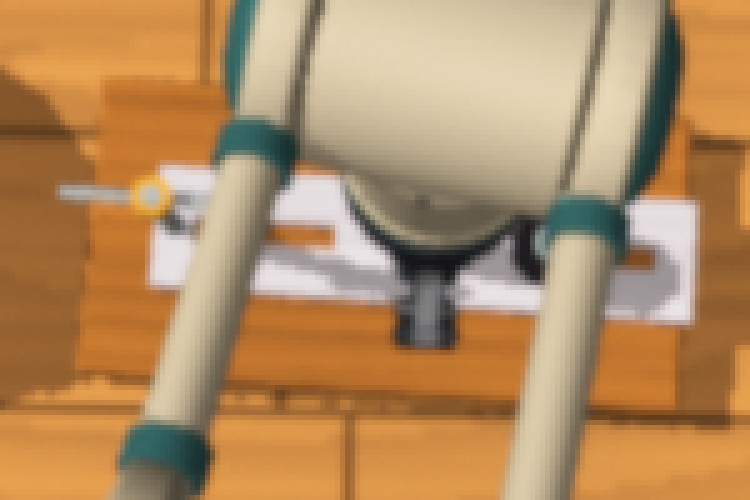

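View pics/side1z.png

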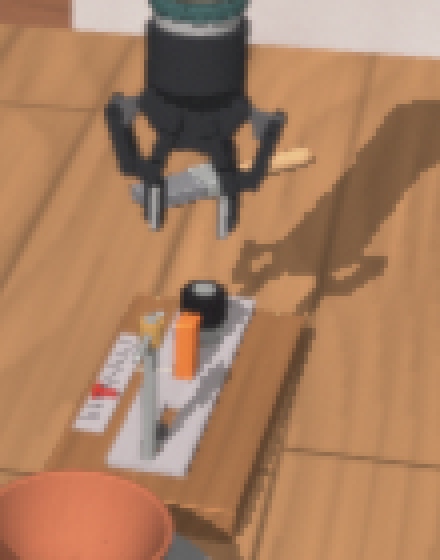

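Call:
servo_tool(steps=[[1,-1,30,0,0,0],[1,-1,60,0,0,0],[1,-1,85,0,0,0],[1,-1,100,0,0,0],[1,-1,107,0,0,0],[1,-1,110,0,0,0],[1,-1,110,0,0,0],[1,-1,110,0,0,0]])

```text
clock: 3.1
position: [0.492, -0.034, 0.0513]
ee_rot: [0.001, 0.726, 0.688, 0.001]
contact_force: [0.7, 1.0, 0.4]
width: 0.045
```

```bash
python3 - <<'E'
from h import *
for n in('top','side'): grab(n,n+'2')
b=cv2.imread('pics/side2.png')[130:270,270:380]
cv2.imwrite('pics/side2z.png',cv2.resize(b,None,fx=4,fy=4,interpolation=3))
E
python3 go.py .4918 -.0348 .051 86.96
```

```text
t 3.2 p [ 0.4918 -0.0339  0.0512] xang 86.93 zax [ 1.9e-03 -5.0e-04 -1.0e+00] F [-0.43  0.17 -0.44] M [-0.042 -0.004  0.007] w 0.0455 q6 -0.156
(array([-0.95,  0.03,  0.18]), array([ 0.11,  0.02, -0.03]))
```

View pics/side2z.png

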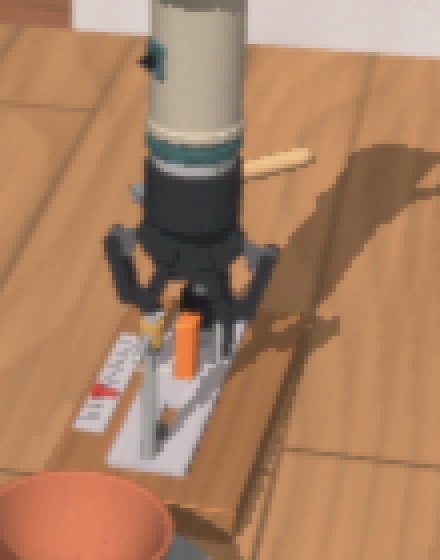

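Call:
servo_tool(steps=[[0,0,0,0,0,0],[0,0,0,0,0,0],[0,0,0,0,0,0],[0,0,0,0,0,0]], hand=195)

```text
clock: 3.6
position: [0.4911, -0.0336, 0.0503]
ee_rot: [0.0, 0.726, 0.688, -0.0]
contact_force: [-0.1, 0.4, 1.1]
width: 0.0198
```

Call:
servo_tool(steps=[[0,0,0,0,0,0],[0,0,0,0,0,0],[0,0,0,0,0,0]], hand=202)

```text
clock: 3.9
position: [0.4915, -0.0337, 0.0504]
ee_rot: [0.0, 0.726, 0.688, 0.0]
contact_force: [1.1, 0.8, 0.7]
width: 0.0176
```

Call:
servo_tool(steps=[[0,0,0,0,0,0],[0,0,0,0,0,0],[0,0,0,0,0,0]], hand=208)

```text
clock: 4.2
position: [0.4919, -0.0338, 0.0505]
ee_rot: [0.001, 0.726, 0.688, 0.0]
contact_force: [2.2, -0.1, 0.8]
width: 0.0161
```

Call:
servo_tool(steps=[[0,0,0,0,0,0],[0,0,0,0,0,0],[0,0,0,0,0,0],[0,0,0,0,0,0]], hand=225, grip_force=30)

```text
clock: 4.6
position: [0.4919, -0.0338, 0.0505]
ee_rot: [0.001, 0.726, 0.688, 0.0]
contact_force: [4.8, 0.3, 2.4]
width: 0.0157
```

```bash
python3 - <<'E'
from h import *
from go import show
for i in range(6): show(); cams.get_image('side')
E
```

```text
t 4.6 p [ 0.4919 -0.0338  0.0505] xang 86.93 zax [ 1.6e-03 -3.0e-04 -1.0e+00] F [4.79 0.26 2.42] M [ 0.068 -0.631  0.041] w 0.0157 q6 -0.156
t 4.65 p [ 0.4919 -0.0338  0.0506] xang 86.93 zax [ 1.6e-03 -3.0e-04 -1.0e+00] F [4.77 0.62 1.43] M [ 0.05  -0.641  0.026] w 0.0156 q6 -0.156
t 4.7 p [ 0.4919 -0.0338  0.0506] xang 86.93 zax [ 1.6e-03 -3.0e-04 -1.0e+00] F [4.31 0.28 2.  ] M [ 0.04  -0.54   0.022] w 0.0158 q6 -0.156
t 4.75 p [ 0.4918 -0.0338  0.0506] xang 86.93 zax [ 1.4e-03 -3.0e-04 -1.0e+00] F [2.62 0.06 3.41] M [ 0.057 -0.685 -0.006] w 0.0154 q6 -0.156
t 4.8 p [ 0.4917 -0.0338  0.0505] xang 86.93 zax [ 1.3e-03 -3.0e-04 -1.0e+00] F [4.24 0.45 2.37] M [ 0.012 -0.564 -0.03 ] w 0.0153 q6 -0.156
t 4.85 p [ 0.4917 -0.0338  0.0505] xang 86.93 zax [ 1.3e-03 -3.0e-04 -1.0e+00] F [4.41 1.17 3.06] M [ 0.048 -0.63   0.006] w 0.0159 q6 -0.156
```

Call:
servo_tool(steps=[[0,0.3,0,0,0,0],[0,0.6,0,0,0,0],[0,0.6,0,0,0,0]])

```text
clock: 5.2
position: [0.4917, -0.0338, 0.0505]
ee_rot: [0.0, 0.726, 0.688, -0.0]
contact_force: [3.5, -0.9, 5.7]
width: 0.0158
```

Call:
servo_tool(steps=[[0,0,0,0,0,0],[0,0,0,0,0,0]])

```text
clock: 5.4
position: [0.4917, -0.0338, 0.0505]
ee_rot: [0.0, 0.726, 0.688, -0.0]
contact_force: [3.1, -1.0, 5.3]
width: 0.0157
```

Call:
servo_tool(steps=[[1,0,0,0,0,0],[2,0,0,0,0,0],[3,0,0,0,0,0],[4,0,0,0,0,0],[5,0,0,0,0,0],[6,0,0,0,0,0]])

```text
clock: 6.0
position: [0.4915, -0.0297, 0.0505]
ee_rot: [0.001, 0.725, 0.689, -0.002]
contact_force: [0.7, -8.1, 6.3]
width: 0.0156
```

```bash
python3 go.py .4917 -.0338 .0505 86.96
```

```text
t 6.0 p [ 0.4915 -0.0297  0.0505] xang 87.03 zax [-0.001  -0.0037 -1.    ] F [ 0.68 -8.1   6.33] M [-0.893 -0.347  0.012] w 0.0156 q6 -0.144
(array([-4.12,  0.39,  0.04]), array([-0.04,  0.21,  0.07]))
```

Call:
servo_tool(steps=[[2,0,-0.5,0,0,0],[5,0,-0.5,0,0,0],[9,0,-0.5,0,0,0],[13,0,-0.5,0,0,0],[17,0,-0.5,0,0,0],[20,0,-0.5,0,0,0]])

```text
clock: 6.6
position: [0.4926, -0.0091, 0.0505]
ee_rot: [0.001, 0.725, 0.688, -0.001]
contact_force: [2.0, -5.9, 2.0]
width: 0.0155
```

```bash
python3 go.py .4917 -.0338 .0505 86.96
```

```text
t 6.6 p [ 0.4926 -0.0091  0.0505] xang 87.01 zax [-0.0012 -0.0028 -1.    ] F [ 1.99 -5.88  1.96] M [-0.684 -0.573 -0.01 ] w 0.0155 q6 -0.103
(array([-24.71,   0.42,   0.11]), array([-0.06,  0.16,  0.05]))
```

Call:
servo_tool(steps=[[3,0,0,0,0,0],[6,0,0,0,0,0],[9,0,0,0,0,0],[12,0,0,0,0,0],[14,0,0,0,0,0],[15.2,0,0,0,0,0],[15.2,0,0,0,0,0],[15.2,0,0,0,0,0]])

```text
clock: 7.4
position: [0.4934, 0.0062, 0.0505]
ee_rot: [0.0, 0.725, 0.688, -0.001]
contact_force: [2.4, -5.0, 3.1]
width: 0.0157
```

```bash
python3 go.py .4917 -.0338 .0505 86.96; python3 - <<'E'
from h import *
for n in('top','side'): grab(n,n+'3')
a=cv2.imread('pics/top3.png')[205:305,195:345];b=cv2.imread('pics/side3.png')[180:265,275:365]
cv2.imwrite('pics/top3z.png',cv2.resize(a,None,fx=5,fy=5,interpolation=3));cv2.imwrite('pics/side3z.png',cv2.resize(b,None,fx=7,fy=7,interpolation=3))
E
```

```text
t 7.4 p [0.4934 0.0062 0.0505] xang 87.01 zax [-0.0012 -0.0024 -1.    ] F [ 2.35 -5.    3.15] M [-0.542 -0.503  0.041] w 0.0157 q6 -0.072
(array([-40.  ,   0.43,   0.13]), array([-0.06,  0.14,  0.05]))
```

View pics/top3z.png

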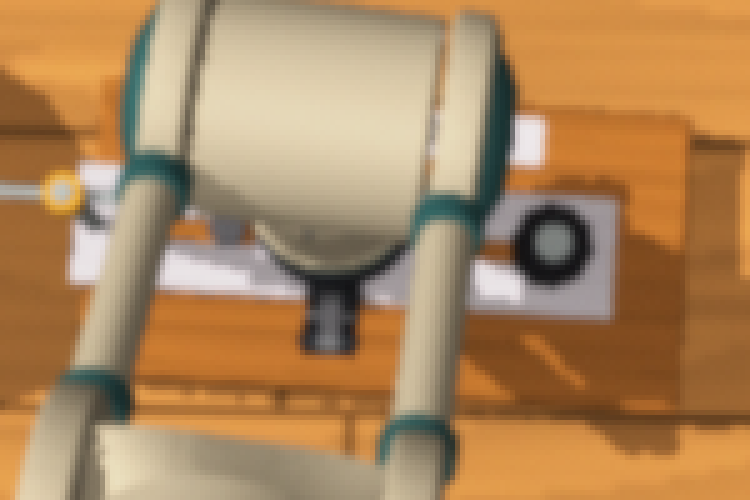

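View pics/side3z.png

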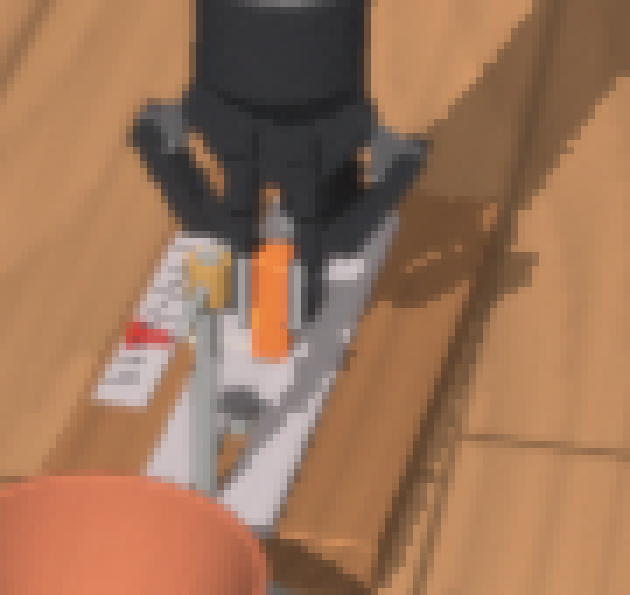

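```bash
python3 - <<'E'
from h import *
from pm import tob
for t,u0,u1,v0,v1 in(('top0',322,345,252,268),('top3',308,330,248,266)):
    im=np.load(f'pics/{t}.npz')['im'].astype(float);g=im[...,2]
    r=[]
    for v in range(v0,v1):
        row=cv2.GaussianBlur(g[v:v+1],(0,0),.8)[0,u0:u1]; dg=-np.diff(row); i=dg.argmax()
        lo=np.median(row[i+3:i+7]) if i+4<len(row) else row[-1]; hi=np.median(row[max(0,i-5):i-1]); th=(lo+hi)/2
        j=i-2
        while row[j]>th and j<len(row)-1: j+=1
        u=u0+j-1+(row[j-1]-th)/(row[j-1]-row[j]); r.append(tob(ray('top',[[u,v]],.036))[0]*1000)
    r=np.array(r);print(t,r[:,1].round(2),np.median(r[:,1]))
E
```

```text
top0 [-153.37 -153.12 -153.06 -153.26 -153.58 -154.17 -154.58 -154.45 -154.23
 -154.34 -154.45 -154.29 -153.67 -153.19 -153.11 -153.2 ] -153.6250664589227
top3 [-112.82 -113.03 -113.49 -113.89 -114.3  -114.53 -114.61 -114.47 -114.09
 -113.66 -113.45 -113.15 -112.94 -113.04 -113.01 -112.84 -112.79 -112.89] -113.30035597258873
```

Call:
servo_tool(steps=[[0.4,0,0,0,0,0],[0.8,0,0,0,0,0],[0.8,0,0,0,0,0],[0.8,0,0,0,0,0]])

```text
clock: 7.9
position: [0.4934, 0.0067, 0.0505]
ee_rot: [0.001, 0.725, 0.688, -0.001]
contact_force: [2.9, -5.8, 3.9]
width: 0.0155
```

Call:
servo_tool(steps=[[0.8,0,0,0,0,0],[0.0,0,0,0,0,0],[-1.2,0,0,0,0,0],[-1.2,0,0,0,0,0]])

```text
clock: 8.3
position: [0.4934, 0.0075, 0.0505]
ee_rot: [-0.001, 0.726, 0.688, -0.0]
contact_force: [2.4, 2.9, 1.5]
width: 0.016
```

```bash
python3 go.py .4917 -.0338 .0505 86.96
```

```text
t 8.3 p [0.4934 0.0075 0.0505] xang 86.92 zax [-9.e-04  9.e-04 -1.e+00] F [2.37 2.92 1.54] M [ 0.144 -0.595  0.104] w 0.016 q6 -0.073
(array([-4.134e+01,  5.200e-01, -1.000e-02]), array([-0.06, -0.05, -0.04]))
```

Call:
servo_tool(steps=[[0,0,0,0,0,0],[0,0,0,0,0,0],[0,0,0,0,0,0],[0,0,0,0,0,0]], hand=195)

```text
clock: 8.7
position: [0.493, 0.0071, 0.0504]
ee_rot: [-0.001, 0.726, 0.688, -0.001]
contact_force: [-0.1, -0.3, -0.7]
width: 0.0202
```

Call:
servo_tool(steps=[[0,0,0,0,0,0],[0,0,0,0,0,0],[0,0,-3,0,0,0],[0,0,-15,0,0,0],[0,0,-40,0,0,0],[0,0,-80,0,0,0],[0,0,-120,0,0,0],[-30,0,-150,0,0,0]], hand=100)

```text
clock: 9.5
position: [0.4929, -0.021, 0.2036]
ee_rot: [0.001, 0.725, 0.689, 0.002]
contact_force: [0.7, -0.2, 0.1]
width: 0.0518
```

Call:
servo_tool(steps=[[-45,0,0,0,0,-8],[-90,0,0,0,0,-16],[-135,0,0,0,0,-24],[-180,0,0,0,0,-32],[-210,0,0,0,0,-40],[-210,0,0,0,0,-45],[-210,0,0,0,0,-45]])

```text
clock: 10.2
position: [0.4807, -0.2336, 0.2007]
ee_rot: [-0.0, 0.408, 0.913, 0.0]
contact_force: [-1.0, 0.3, -0.3]
width: 0.0516
```

```bash
python3 - <<'E'
from h import *
from go import show
show()
for n in('top','side'): grab(n,n+'4')
a=cv2.imread('pics/top4.png')[205:305,195:345];b=cv2.imread('pics/side4.png')[180:265,275:365]
cv2.imwrite('pics/top4z.png',cv2.resize(a,None,fx=5,fy=5,interpolation=3));cv2.imwrite('pics/side4z.png',cv2.resize(b,None,fx=7,fy=7,interpolation=3))
E
```

```text
t 10.2 p [ 0.4807 -0.2336  0.2007] xang 131.79 zax [-3.e-04  4.e-04 -1.e+00] F [-0.96  0.32 -0.33] M [ 0.008 -0.002 -0.021] w 0.0516 q6 -1.312
```

View pics/top4z.png

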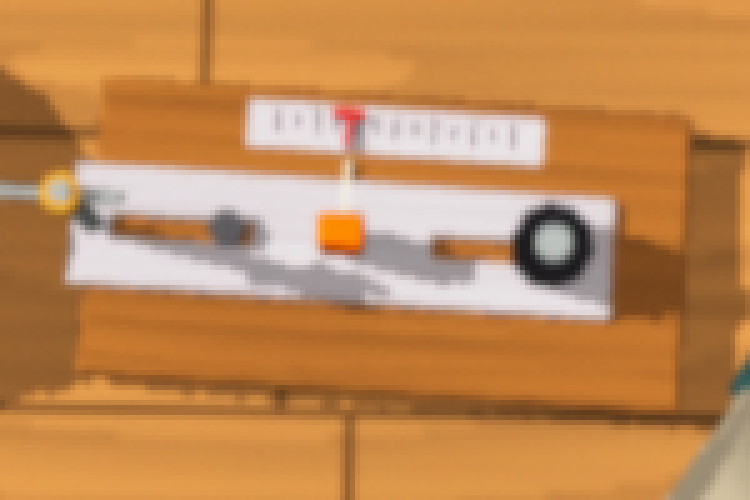

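View pics/side4z.png

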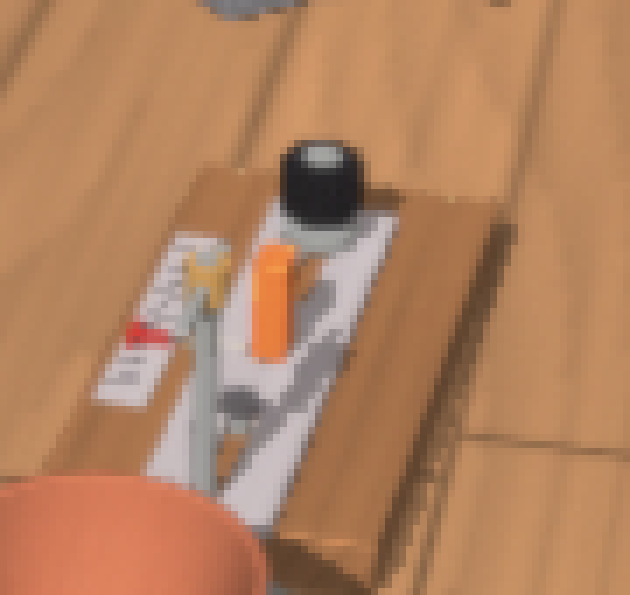

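```bash
python3 - <<'E'
from pm import *
np.set_printoptions(linewidth=250)
im=np.load('pics/top4.npz')['im']; run(im,264,mc=265)
print(im[224:244,257:275].astype(int).sum(-1))
f=im.astype(int);print((f[...,0]-(f[...,1]+f[...,2])//2)[224:240,257:275])
E
```

```text
mark row 225 265.61 84.0 13 [67.84 22.19]
mark row 226 265.11 104.0 7 [65.2  23.26]
mark row 227 264.18 140.0 7 [62.49 25.39]
mark row 228 264.46 144.0 6 [60.   24.51]
mark row 229 264.82 103.0 3 [57.52 23.43]
mark row 230 264.48 84.0 2 [54.92 24.09]
mark row 231 264.21 88.0 2 [52.33 24.57]
mark row 232 264.12 90.0 2 [49.78 24.61]
mark row 233 264.08 73.0 1 [47.24 24.5 ]
mark row 234 264.0 42.0 1 [44.69 24.53]
mark row 235 262.35 46.0 4 [41.87 28.46]
mark row 236 264.2 86.0 15 [39.67 23.65]
mark row 237 264.82 100.0 15 [37.26 21.91]
ptr row 237 263.92 [37.24 24.19]
ptr row 238 263.85 [34.7  24.19]
ptr row 239 263.77 [32.17 24.19]
ptr row 240 263.74 [29.64 24.08]
ptr row 241 263.83 [27.14 23.64]
[[404 401 405 395 387 381 373 361 360 360 350 351 353 348 338 337 351 362]
 [544 531 530 513 485 455 431 417 415 423 415 420 423 409 398 395 392 386]
 [632 595 621 615 562 484 449 444 453 482 507 561 577 558 546 545 535 516]
 [656 593 636 654 576 451 399 389 401 428 491 596 634 634 641 644 637 620]
 [657 579 635 662 588 457 416 379 354 346 416 547 587 616 657 673 660 637]
 [662 586 640 670 620
[... 1605 characters left out ...]
  7   8   8   7   8   7]
 [  5   8   7   5   8  13  41 104  79  21   9   8   8   8   8   7   7   7]
 [  6   7   6   5   5  12  47 105  67  17   8   7   5   6   6   6   9   8]
 [  8   7   7   6   5  10  41  88  52  14   7   7   5   5   4   5   7   6]
 [ 25  24  22  18  14  14  33  58  40  21  16  13  10   8   7   6   6   6]
 [ 62  61  59  52  47  46  49  61  60  53  44  36  32  27  25  24  22  18]
 [102 101 100  96  95  91  83  74  80  86  83  77  72  67  61  59  57  51]
 [116 116 115 115 114 110  84  56  67  95 104 106 106 103 100  99  98  95]
 [116 116 117 117 116 110  78  44  53  84 102 112 115 115 115 115 114 113]
 [ 94  98 101 104 107 101  73  46  52  75  99 112 115 115 115 116 116 115]]
```

```bash
python3 - <<'E'
from pm import *
for t in('top0','top4'):
    d=np.load(f'pics/{t}.npz');im=d['im'];P=cloud('top',d['d'])
    m=np.zeros(P.shape[:2],bool);m[235:270,290:322]=1;m&=abs(P[...,2]-.08)<.006
    v,u=np.nonzero(m);w=ray('top',np.stack([u,v],-1).astype(float),.08)[:,:2]
    print(t,m.sum(),w.mean(0).round(4),((w.min(0)+w.max(0))/2).round(4),np.median(P[m][:,2]).round(4))
d=np.load('pics/side4.npz');P=cloud('side',d['d']);m=np.zeros(P.shape[:2],bool);m[196:216,310:332]=1
Q=P[m];Q=Q[(abs(Q[:,2]-.08)<.003)];print('side top pts',len(Q),Q.mean(0).round(4),Q.min(0).round(4),Q.max(0).round(4))
Q=P[m];Q=Q[(Q[:,2]>.055)&(Q[:,2]<.08)];print(Q.min(0).round(4),Q.max(0).round(4))
E
python3 go.py .489 -.0965 .15 131.96
```

```text
top0 199 [ 0.4889 -0.0964] [ 0.4887 -0.0961] 0.0802
top4 197 [ 0.489  -0.0961] [ 0.4888 -0.0961] 0.0803
side top pts 50 [ 0.488  -0.0898  0.0795] [ 0.4695 -0.1136  0.0771] [ 0.5063 -0.0051  0.0829]
[ 0.4689 -0.1157  0.0551] [ 0.5063 -0.0728  0.08  ]
t 10.3 p [ 0.4808 -0.2322  0.2008] xang 131.82 zax [-2.e-04  4.e-04 -1.e+00] F [ 0.96  0.53 -0.18] M [0.019 0.007 0.014] w 0.0517 q6 -1.31
(array([95.7 , 96.59, 50.87]), array([ 0.01, -0.03, -0.14]))
```

Call:
servo_tool(steps=[[30,30,0,0,0,0],[60,60,10,0,0,0],[85,86,30,0,0,0],[96,97,50,0,0,0],[96,97,60,0,0,0],[96,97,60,0,0,0]], hand=60, grip_force=30)

```text
clock: 10.9
position: [0.4881, -0.0955, 0.1398]
ee_rot: [-0.001, 0.407, 0.914, -0.0]
contact_force: [0.0, -0.3, -0.3]
width: 0.0653
```

```bash
python3 - <<'E'
from h import *
for n in('top','side'): grab(n,n+'5')
b=cv2.imread('pics/side5.png')[150:265,275:365]
cv2.imwrite('pics/side5z.png',cv2.resize(b,None,fx=5,fy=5,interpolation=3))
E
python3 go.py .4887 -.0962 .048 131.96
```

```text
t 11.0 p [ 0.4896 -0.097   0.1413] xang 131.91 zax [ 9.e-04 -9.e-04 -1.e+00] F [ 0.78  0.74 -0.34] M [-0.006 -0.035 -0.038] w 0.0652 q6 -1.066
(array([ 1.34, -0.16, 93.34]), array([ 0.01,  0.07, -0.05]))
```

View pics/side5z.png

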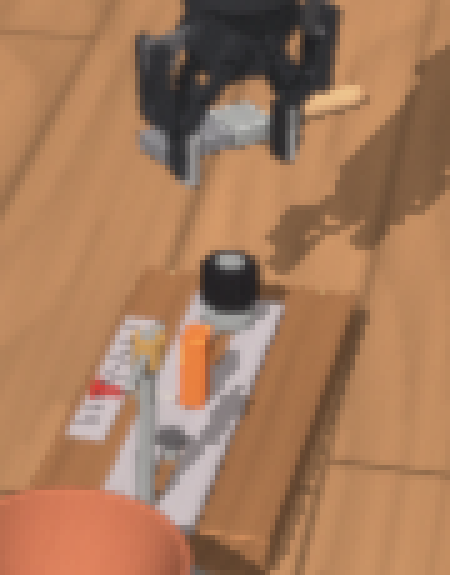

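Call:
servo_tool(steps=[[0.5,0,30,0,0,0],[0.5,0,55,0,0,0],[0.5,0,75,0,0,0],[0.5,0,86,0,0,0],[0.5,0,92,0,0,0],[0.5,0,92,0,0,0],[0.5,0,92,0,0,0]])

```text
clock: 11.7
position: [0.4896, -0.0965, 0.0496]
ee_rot: [0.001, 0.407, 0.913, 0.0]
contact_force: [0.9, -0.0, -0.4]
width: 0.0651
```

```bash
python3 go.py .4887 -.0962 .048 131.96
```

```text
t 11.7 p [ 0.4896 -0.0965  0.0496] xang 131.91 zax [ 1.8e-03 -7.0e-04 -1.0e+00] F [ 0.93 -0.01 -0.45] M [ 0.03   0.018 -0.025] w 0.0651 q6 -1.066
(array([ 0.86, -0.44,  1.64]), array([ 0.05,  0.1 , -0.05]))
```

Close gently (low force), reading lateral force.

Call:
servo_tool(steps=[[0.7,-0.3,0.5,0,0,0],[0.7,-0.3,0.5,0,0,0],[0.7,-0.3,0.5,0,0,0],[0.7,-0.3,0.5,0,0,0]], hand=125, grip_force=20)

```text
clock: 12.1
position: [0.4882, -0.0957, 0.0485]
ee_rot: [0.0, 0.407, 0.913, -0.0]
contact_force: [0.1, -0.2, 0.3]
width: 0.0433
```

Call:
servo_tool(steps=[[0,0,0,0,0,0],[0,0,0,0,0,0],[0,0,0,0,0,0],[0,0,0,0,0,0]], hand=150)

```text
clock: 12.5
position: [0.4886, -0.0953, 0.0487]
ee_rot: [0.0, 0.407, 0.913, 0.0]
contact_force: [1.5, 4.0, 5.0]
width: 0.0373
```

```bash
python3 go.py .4887 -.0962 .048 131.96
```

```text
t 12.5 p [ 0.4886 -0.0953  0.0487] xang 131.91 zax [ 1.2e-03  5.0e-04 -1.0e+00] F [1.47 3.96 4.97] M [ 0.682 -0.245 -0.002] w 0.0373 q6 -1.065
(array([-0.74, -0.5 ,  0.67]), array([ 0.07,  0.02, -0.05]))
```

Call:
servo_tool(steps=[[0,0,0,0,0,0],[0,0,0,0,0,0],[0,0,0,0,0,0],[0,0,0,0,0,0]], hand=200, grip_force=70)

```text
clock: 12.9
position: [0.4886, -0.0953, 0.0489]
ee_rot: [0.001, 0.407, 0.913, 0.0]
contact_force: [0.0, 4.5, 6.4]
width: 0.0365
```

```bash
python3 go.py .4887 -.0962 .048 131.96
```

```text
t 12.9 p [ 0.4886 -0.0953  0.0489] xang 131.91 zax [ 1.4e-03  4.0e-04 -1.0e+00] F [0.03 4.5  6.44] M [ 0.705 -0.138  0.008] w 0.0365 q6 -1.065
(array([-0.71, -0.52,  0.89]), array([ 0.08,  0.03, -0.05]))
```

Call:
servo_tool(steps=[[0,0,0,0,0,3],[0,0,0,0,0,6],[0,0,0,0,0,9],[0,0,0,0,0,12],[0,0,0,0,0,14],[0,0,0,0,0,14],[0,0,0,0,0,14]])

```text
clock: 13.6
position: [0.4888, -0.0952, 0.0489]
ee_rot: [0.001, 0.516, 0.857, 0.001]
contact_force: [1.1, 4.2, 7.3]
width: 0.0365
```

```bash
python3 go.py
```

```text
t 13.6 p [ 0.4888 -0.0952  0.0489] xang 117.9 zax [ 1.6e-03  7.0e-04 -1.0e+00] F [1.07 4.23 7.3 ] M [ 0.802 -0.176 -0.027] w 0.0365 q6 -0.821
```

Call:
servo_tool(steps=[[0,0,0,0,0,2],[0,0,0,0,0,4],[0,0,0,0,0,4]])

```text
clock: 13.9
position: [0.4889, -0.0952, 0.0489]
ee_rot: [0.001, 0.546, 0.838, 0.001]
contact_force: [1.0, 5.6, 7.6]
width: 0.0364
```

```bash
python3 go.py
```

```text
t 13.9 p [ 0.4889 -0.0952  0.0489] xang 113.87 zax [ 1.9e-03  7.0e-04 -1.0e+00] F [1.02 5.62 7.55] M [ 0.736 -0.232 -0.012] w 0.0364 q6 -0.751
```

Call:
servo_tool(steps=[[0,0,0,0,0,2],[0,0,0,0,0,4],[0,0,0,0,0,4]])

```text
clock: 14.2
position: [0.4889, -0.0952, 0.0489]
ee_rot: [0.001, 0.575, 0.818, 0.001]
contact_force: [0.8, 4.3, 7.2]
width: 0.0365
```

```bash
python3 go.py
```

```text
t 14.2 p [ 0.4889 -0.0952  0.0489] xang 109.86 zax [ 1.9e-03  7.0e-04 -1.0e+00] F [0.85 4.35 7.22] M [ 0.764 -0.213 -0.025] w 0.0365 q6 -0.681
```

Call:
servo_tool(steps=[[0,0,0,0,0,2],[0,0,0,0,0,4],[0,0,0,0,0,4]])

```text
clock: 14.5
position: [0.4889, -0.0952, 0.0489]
ee_rot: [0.001, 0.603, 0.798, 0.001]
contact_force: [1.8, 5.0, 6.6]
width: 0.0362
```

```bash
python3 go.py
```

```text
t 14.5 p [ 0.4889 -0.0952  0.0489] xang 105.86 zax [ 2.e-03  8.e-04 -1.e+00] F [1.84 5.05 6.57] M [ 0.784 -0.291 -0.065] w 0.0362 q6 -0.611
```

Call:
servo_tool(steps=[[0,0,0,0,0,2],[0,0,0,0,0,4],[0,0,0,0,0,4]])

```text
clock: 14.8
position: [0.489, -0.0951, 0.0489]
ee_rot: [0.001, 0.63, 0.776, 0.001]
contact_force: [2.4, 4.6, 5.9]
width: 0.0368
```

```bash
python3 go.py
```

```text
t 14.8 p [ 0.489  -0.0951  0.0489] xang 101.86 zax [ 2.1e-03  8.0e-04 -1.0e+00] F [2.43 4.63 5.88] M [ 0.811 -0.217 -0.031] w 0.0368 q6 -0.541
```

Call:
servo_tool(steps=[[0,0,0,0,0,2],[0,0,0,0,0,4],[0,0,0,0,0,4]])

```text
clock: 15.1
position: [0.4891, -0.0951, 0.049]
ee_rot: [0.001, 0.657, 0.754, 0.001]
contact_force: [2.0, 5.3, 6.5]
width: 0.0365
```

```bash
python3 go.py
```

```text
t 15.1 p [ 0.4891 -0.0951  0.049 ] xang 97.89 zax [ 2.2e-03  7.0e-04 -1.0e+00] F [2.03 5.27 6.49] M [ 0.806 -0.257  0.018] w 0.0365 q6 -0.472
```

Call:
servo_tool(steps=[[0,0,0,0,0,2],[0,0,0,0,0,4],[0,0,0,0,0,4]])

```text
clock: 15.4
position: [0.4891, -0.0951, 0.049]
ee_rot: [0.001, 0.683, 0.731, 0.001]
contact_force: [2.0, 5.9, 7.9]
width: 0.0362
```

```bash
python3 go.py
```

```text
t 15.4 p [ 0.4891 -0.0951  0.049 ] xang 93.91 zax [ 2.3e-03  6.0e-04 -1.0e+00] F [2.02 5.93 7.87] M [ 0.849 -0.315  0.138] w 0.0362 q6 -0.402
```

Call:
servo_tool(steps=[[0,0,0,0,0,1],[0,0,0,0,0,2],[0,0,0,0,0,2]])

```text
clock: 15.7
position: [0.4892, -0.0951, 0.049]
ee_rot: [0.001, 0.695, 0.719, 0.001]
contact_force: [1.7, 5.7, 7.5]
width: 0.0366
```

```bash
python3 go.py
```

```text
t 15.7 p [ 0.4892 -0.0951  0.049 ] xang 91.95 zax [ 2.5e-03  5.0e-04 -1.0e+00] F [1.67 5.67 7.48] M [ 0.827 -0.294  0.284] w 0.0366 q6 -0.368
```

Call:
servo_tool(steps=[[0,0,0,0,0,1],[0,0,0,0,0,2],[0,0,0,0,0,2]])

```text
clock: 16.0
position: [0.4892, -0.0951, 0.0491]
ee_rot: [0.001, 0.707, 0.707, 0.001]
contact_force: [1.8, 6.2, 7.7]
width: 0.0364
```

```bash
python3 go.py
```

```text
t 16.0 p [ 0.4892 -0.0951  0.0491] xang 89.96 zax [ 2.5e-03  5.0e-04 -1.0e+00] F [1.77 6.18 7.71] M [ 0.835 -0.269  0.32 ] w 0.0364 q6 -0.333
```

```bash
cat > av.py <<'E'
from h import *
M=[]
for i in range(5):
    cams.get_image('side');M.append(telemetry.get_state()['moment'][2])
print(np.round(M,3),np.mean(M).round(3))
E
python3 av.py
```

```text
[0.32  0.351 0.291 0.281 0.341] 0.317
```

Call:
servo_tool(steps=[[0,0,0,0,0,1],[0,0,0,0,0,2],[0,0,0,0,0,2],[0,0,0,0,0,2]])

```text
clock: 16.65
position: [0.4892, -0.0951, 0.0491]
ee_rot: [0.001, 0.719, 0.695, 0.001]
contact_force: [1.4, 5.8, 7.2]
width: 0.0363
```

```bash
python3 go.py; python3 av.py
```

```text
t 16.65 p [ 0.4892 -0.0951  0.0491] xang 87.98 zax [ 2.5e-03  5.0e-04 -1.0e+00] F [1.43 5.78 7.23] M [ 0.939 -0.257  0.328] w 0.0363 q6 -0.298
[0.297 0.369 0.325 0.325 0.386] 0.34
```

Call:
servo_tool(steps=[[0,0,0,0,0,0],[0,0,0,0,0,0],[0,0,0,0,0,0],[0,0,0,0,0,0],[0,0,0,0,0,0]], hand=60)

```text
clock: 17.4
position: [0.4878, -0.0959, 0.0481]
ee_rot: [-0.0, 0.72, 0.694, -0.0]
contact_force: [-0.0, 0.0, 0.5]
width: 0.0652
```

Call:
servo_tool(steps=[[0,0,-5,0,0,0],[0,0,-20,0,0,0],[0,0,-50,0,0,0],[0,0,-90,0,0,0],[0,0,-130,0,0,0],[-40,0,-150,0,0,0],[-85,0,-150,0,0,0],[-130,0,-150,0,0,0]])

```text
clock: 18.2
position: [0.4837, -0.2269, 0.2002]
ee_rot: [0.002, 0.719, 0.695, 0.0]
contact_force: [1.9, -0.3, 1.0]
width: 0.0651
```

Call:
servo_tool(steps=[[-10,0,0,0,0,0],[-10,0,0,0,0,0]])

```text
clock: 18.4
position: [0.4827, -0.237, 0.1983]
ee_rot: [-0.0, 0.721, 0.693, -0.0]
contact_force: [-1.4, -0.1, 0.1]
width: 0.0653
```

```bash
python3 - <<'E'
from pm import *
from go import show
show()
for n in('top','side'): grab(n,n+'6')
a=cv2.imread('pics/top6.png')[205:305,195:345]
cv2.imwrite('pics/top6z.png',cv2.resize(a,None,fx=5,fy=5,interpolation=3))
im=np.load('pics/top6.npz')['im']; run(im,264,mc=265)
E
```

```text
t 18.4 p [ 0.4827 -0.237   0.1983] xang 87.77 zax [-1.e-04  1.e-04 -1.e+00] F [-1.39 -0.1   0.07] M [ 0.047 -0.009  0.012] w 0.0653 q6 -0.547
mark row 225 265.61 84.0 13 [67.84 22.2 ]
mark row 226 264.91 103.0 7 [65.17 23.76]
mark row 227 264.18 140.0 7 [62.49 25.39]
mark row 228 264.47 144.0 6 [60.  24.5]
mark row 229 264.81 105.0 3 [57.52 23.44]
mark row 230 264.48 84.0 2 [54.92 24.08]
mark row 231 264.21 88.0 2 [52.33 24.58]
mark row 232 264.13 90.0 2 [49.78 24.58]
mark row 233 264.08 74.0 1 [47.24 24.52]
mark row 234 264.0 43.0 1 [44.69 24.53]
mark row 235 262.34 46.0 4 [41.87 28.49]
mark row 236 264.21 84.0 15 [39.68 23.61]
mark row 237 264.82 100.0 15 [37.26 21.91]
ptr row 237 263.93 [37.24 24.16]
ptr row 238 263.85 [34.71 24.17]
ptr row 239 263.79 [32.17 24.12]
ptr row 240 263.73 [29.64 24.09]
ptr row 241 263.81 [27.14 23.7 ]
```

View pics/top6z.png

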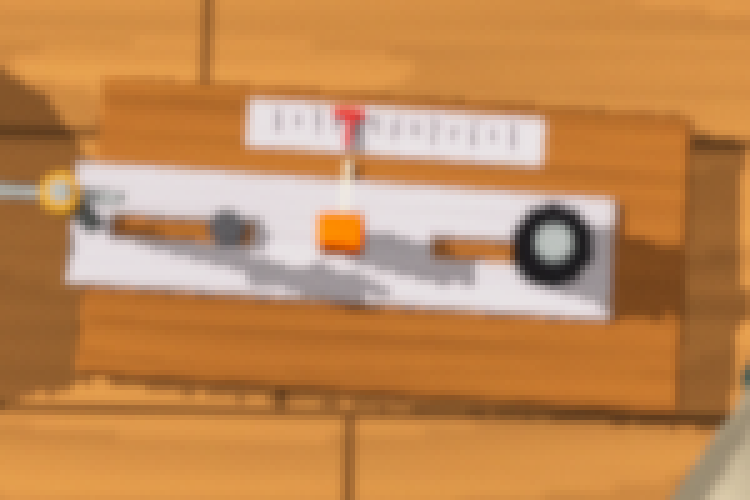

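View pics/side6.png

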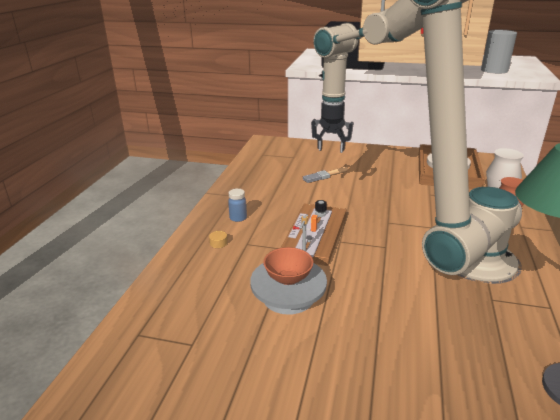

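The top view shows the pointer tip at crop pixel (348,160), in line with the marker stem at (347,140). Nothing else has moved, and the gripper is clear.

```bash
python3 -c "
from rig import sign_off
print(sign_off())"
```

```text
the job is handed in; nothing more can be done
None
```

The gauge is set and clamped, and I handed the job in at about 18.5 s of the 64 s allowed. No verdict came back.

**Slide:** I gripped the orange block lightly and slid the bracket about 41 mm toward the board's +y. The sideways force readings stayed under about 5 N. After clamping, the top camera put the pointer at y = 24.2 mm and the marker at y ≈ 24.5 mm, so they are level to about 0.3–0.4 mm. Clamping did not measurably move the bracket.

**Clamp:** I turned the knob about 44° clockwise. It bit at roughly 35°, and I stopped when the holding torque at rest read 0.34 N m. From the torque and the angle past the bite, I estimate 30–40 N of clamping force, inside the 15–70 N range. I measured the torque only while holding the knob, not after letting go.

**Other things:** The last side picture shows the bowl, jar, weight and brush in place, with the gripper open and clear of everything. I checked this by eye and did not measure it.

**Disagreements:** Two camera checks of the slide differed by about 0.3 mm from the arm's own reading. The networks' reports for `knob_grip` and the marker were wrong or missing, so I located those by my own image measurements.

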